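Stand the fallen polishing-fluid bottle back in its place on the bench rack

ROBOT

A 7-joint arm with a two-finger parallel gripper is mounted at the origin on the work surface. World frame = base frame: x ahead of the robot, y to its left, z up, the work surface at z = 0. Lengths are in m, angles in rad, forces in N, time in s.
With the tool pointing down it reaches from about 0.4 to 0.9 m from the base axis. Payload 5.6 kg.
Tool frame: the origin (TCP) lies midway between the tips of the shut fingers; the grasp point (between the pads) lies 19 mm behind it; z points along the fingers, y is the line along which they close (so a half turn about z gives the same grasp; the last joint's range is limited). The gripper opens to 92 mm and grips with 3 to 60 N. Pads are 20 mm wide; open, the fingers measure 128 mm over their backs; the gripper's body (75 mm by 189 mm) begins 69 mm behind the grasp point.
Start: joints at [1.261, 0.468, -0.012, 1.603, 0.006, 1.071, -0.056], TCP at [0.171, -0.627, 0.191] pointing down, gripper open.
Joint ranges: [-2.53, 2.53], [-0.31, 2.02], [-1.57, 1.55], [0.28, 2.44], [-1.29, 4.43], [0.15, 1.84], [-2.92, 2.92]. Speed limits (rad/s): [2.57, 2.57, 3.14, 3.14, 3.14, 3.14, 3.14].

INTERFACE

Orientations are given as a 3x3 rotation matrix whose columns are the frame's x, y, z axes.
In Python, from station import env, effector, solver, viewer, workorder, search_frame, tip_of gives the robot as it stands. Calls block until the motion is done:
- env.reach(position, orientation): joint-space move of the TCP to a pose.
- env.movel(position, frame=None, rate=0.15): straight line of the TCP; frame=None keeps the orientation; rate is the mean speed in m/s.
- env.goto_joints(angles): joint-space move.
- effector.release() and effector.grasp(squeeze=None): open the fingers fully, or close them until they stop; squeeze is the grip in N (None keeps the last).
- env.pause(seconds).
- solver.inverse_kinematics(position, orientation): joint angles nearest the present ones, or None.
- env.sense(): the state.
- viewer.read_camera(name): name is "scene" or "top"; returns (picture, depth): 420x560x3 uint8, red, green, blue; 420x560 float32, m along the optical axis (not along the pixel's ray), 0 where there is no reading.
- viewer.camera_info(name): a dict with "intrinsics" (3x3 intrinsics, pixels), "eye" and "rotation" of the camera in the world. Camera axes: x right, y up, looking along -z (the intrinsics and any distortion apply to the point x, -y, -z); pixel columns grow to the right and rows downward; lengths in m; the calibration is good to about 2 mm. A picture is of the moment at which its call begins. camera_info takes no time and is no camera call.
A pose or a line that the arm cannot do raises env.PlanningError and nothing moves.
- workorder.finish_job(): hands the job in; it is judged then, once.
Trained networks look in the newest picture that a camera, given by its name, has taken for a name from the list of things; names that differ only in an ending like _2 or _b are one class to them, and where a whole thing is asked for, a point or a joint stands for the part that bears it (a point fixed in the world has none). Each returns a list of dicts, best first, with "score" (0 to 1); they miss things now and then, are a little off and sometimes report something else, mostly with a low value. They report only what shows in the picture. A call takes as long as a camera call. They do not tell look-alikes from the thing itself.
- search_frame(camera, name): "at" ([x, y, z] in m, in world coordinates, good to about 4 mm: the middle of the surface that is visible of it).
- tip_of(camera, name): "at" ([x, y, z] in m, in world coordinates, good to about 4 mm: a listed point, or the origin of a listed thing).
The state is a dict: "t": time; "joint_positions": joint angles; "joint_velocities": joint speeds; "tau": joint torques, N m; "ee_pos": TCP position; "tcp_rot": TCP orientation; "wrist_force": force on the tool from outside, world axes, zero at the start; "moment": the same for the moment, N m; "gripper_width": finger opening in m; "grasp_force": force on a finger pad.
Only numpy, scipy, OpenCV 4.12 (cv2) and the standard library are available. Lean on these libraries where they do the work, as an engineer would, in place of code of your own. Each camera call takes 0.05 s, during which the arm holds its last target. There are 200 camera calls.

TASK

The polishing-fluid bottle with the green cap has been knocked over on the bench beside the hardness tester. Stand it upright in its own place on the lower board of the bench rack, in the middle of the green-edged mat: lower it gently until it stands there, and only then let go; never drop it. Do not bump the rack, and leave the other bottles and everything else on the bench where they are.

Things in the scene. Friction and masses are not known exactly. Their poses are not given: they have to be found in the camera images.
- bottle_green: white square plastic bottle, green screw cap, green band: 52 x 52 mm, straight sides up to 86 mm, round shoulder, cap 36 mm in diameter from 100 to 120 mm (top); about 0.2 kg. Origin: centre of the underside; z: base to cap. Starts lying on a flat side on the bench, cap to +y (within 0.4 rad), 50 mm clear of all else. Centre of mass 47 mm from the base. No pose while held.
- pad_green: green-edged black rubber place mat, 80 x 80 x 3 mm, fixed on the rack's lower board, its sides along the rack's; origin: centre of its underside (the bottle stands 3 mm above it); z up. Its place in the row of three differs from start to start.
- rack: two-tier bench rack, fixed. Origin: centre of its footprint on the bench; x: level, away from its open front (front looks to -x, which is about the robot's left); y: along its length; z up. Lower board 150 (x) x 380 (y) mm, top at z = 30 mm; mats on it at x = 0, y = -105, 0, +105 mm. Uprights 30 mm wide at y = +-193 mm. Low rod along the rear edge, x = 72 mm, top at z = 55 mm
- rack_upper (a point): centre of the underside of the rack's clear upper shelf, 90 (x) x 380 (y) x 8 mm, 250 mm above the bench, axes as the rack's; small fixed bottles on its ends reach z = 322 mm. It overhangs the mats: a vertical gripper cannot get in, the tool must lean in from the front, about 35 to 50 degrees from vertical
- bottle_red: white square plastic bottle, red screw cap, red band: 52 x 52 mm, straight sides up to 86 mm, round shoulder, cap 36 mm in diameter from 100 to 120 mm (top); about 0.2 kg. Origin: centre of the underside; z: base to cap. Stands on the red mat on the rack; leave it.
- bottle_blue: white square plastic bottle, blue screw cap, blue band: 52 x 52 mm, straight sides up to 86 mm, round shoulder, cap 36 mm in diameter from 100 to 120 mm (top); about 0.2 kg. Origin: centre of the underside; z: base to cap. Stands on the blue mat on the rack; leave it.
- mount_1: black resin-mounted specimen, a disc 30 mm in diameter, 20 mm high; origin: centre of its underside; leave it
- mount_2: dark red resin-mounted specimen, a disc 30 mm in diameter, 20 mm high; origin: centre of its underside; leave it
- mount_3: black resin-mounted specimen, a disc 30 mm in diameter, 20 mm high; origin: centre of its underside; leave it
- test_block: steel hardness reference disc 64 mm in diameter, 12 mm high; origin: centre of its underside; leave it
- wash_bottle: white round wash bottle with a red cap and spout, 72 mm in diameter, 180 mm high, standing; origin: centre of its underside; leave it
Mind the look-alikes: they are no part of the job. Leave any purple or turquoise look-alike of the bottle_green alone.

How it is judged:
By the outcome, as a careful person would: the job done as asked, in the order asked, and still so for the second after the job is handed in, with the robot touching nothing.
It also fails if it takes over 45 s, if anything falls off the work surface, if the arm or the gripper's body presses on something with over 40 N, if the wrist force passes 120 N, or if a joint passes its speed limit or range.

## Working session

There is one attempt and no reset: what is moved stays moved. The work goes in short steps, each a Python script; the robot and the scene stay as the last script left them, time stands still between calls to the robot, and variables do not carry over. Pictures are saved under pics/ and viewed, at most 10 in all, crops included, and the job is handed in when it is done.

```bash
mkdir -p pics
cat > h.py <<'E'
import numpy as np, cv2
from station import env, effector, solver, viewer, workorder, search_frame, tip_of
def cloud(cam, d):
    c=viewer.camera_info(cam); K=np.array(c["intrinsics"]); R=np.array(c["rotation"]); e=np.array(c["eye"])
    v,u=np.mgrid[:d.shape[0],:d.shape[1]]
    p=np.stack([(u-K[0,2])/K[0,0]*d, -(v-K[1,2])/K[1,1]*d, -d],-1)
    return p@R.T+e
def proj(cam,P):
    c=viewer.camera_info(cam); K=np.array(c["intrinsics"]); R=np.array(c["rotation"])
    p=(np.asarray(P)-c["eye"])@R
    return K[0,2]+K[0,0]*p[0]/-p[2], K[1,2]+K[1,1]*(-p[1])/-p[2]
E
python3 - <<'E'
from h import *
ims=[]
for c in ("scene","top"):
    im,d=viewer.read_camera(c); np.savez(f"pics/{c}0.npz",im=im,d=d)
    cv2.imwrite(f"pics/{c}0.png",cv2.resize(im[:,:,::-1],(784,588),interpolation=cv2.INTER_CUBIC))
    i=viewer.camera_info(c); print(c,{k:np.round(v,3).tolist() if not isinstance(v,str) else v for k,v in i.items()})
    for n in ("bottle_green","pad_green","rack","rack_upper","bottle_red","bottle_blue"):
        for r in tip_of(c,n)[:4]: print(n,"tip",np.round(r["at"],3),round(r["score"],2),np.round(proj(c,r["at"])))
    for r in search_frame(c,"bottle_green")[:5]: print("sf",np.round(r["at"],3),round(r["score"],2),np.round(proj(c,r["at"])))
print(env.sense()["t"])
E
```

```text
scene {'intrinsics': [[521.202, 0.0, 277.651], [0.0, 521.202, 208.261], [0.0, 0.0, 1.0]], 'eye': [1.358, 0.558, 1.052], 'rotation': [[-0.498, -0.59, 0.635], [0.867, -0.336, 0.368], [-0.004, 0.734, 0.679]]}
bottle_green tip [ 0.255 -0.301  0.028] 0.97 [219. 151.]
bottle_green tip [0.419 0.041 0.026] 0.88 [286. 217.]
bottle_green tip [0.259 0.352 0.027] 0.65 [410. 221.]
bottle_green tip [ 0.546 -0.228  0.029] 0.64 [183. 211.]
pad_green tip [ 0.649 -0.216  0.033] 0.87 [163. 234.]
rack tip [ 0.442 -0.24   0.034] 0.71 [201. 188.]
rack tip [ 0.544 -0.232  0.002] 0.61 [183. 217.]
rack_upper tip [ 0.542 -0.232  0.255] 0.84 [171. 146.]
bottle_red tip [ 0.542 -0.227  0.03 ] 0.61 [184. 210.]
bottle_blue tip [ 0.442 -0.24   0.031] 0.69 [201. 189.]
bottle_blue tip [ 0.54   0.386 -0.001] 0.15 [383. 302.]
sf [0.334 0.245 0.042] 0.83 [365. 220.]
sf [0.509 0.183 0.045] 0.77 [317. 251.]
sf [0.306 0.396 0.048] 0.68 [421. 231.]
sf [ 0.265 -0.239  0.042] 0.6 [233. 155.]
sf [0.392 0.045 0.048] 0.55 [292. 207.]
top {'intrinsics': [[383.69, 0.0, 280.502], [0.0, 383.69, 208.465], [0.0, 0.0, 1.0]], 'eye': [0.
[... 218 characters left out ...]
ottle_green tip [0.258 0.352 0.031] 0.74 [184. 298.]
bottle_green tip [0.505 0.123 0.026] 0.73 [254. 220.]
pad_green tip [ 0.644 -0.221  0.021] 0.62 [356. 176.]
pad_green tip [ 0.545 -0.23  -0.002] 0.48 [359. 206.]
pad_green tip [ 0.612  0.379 -0.002] 0.48 [179. 191.]
rack tip [ 0.544 -0.233 -0.001] 0.86 [360. 206.]
rack_upper tip [ 0.544 -0.224  0.252] 0.94 [376. 195.]
bottle_red tip [ 0.427  0.363 -0.   ] 0.6 [183. 246.]
bottle_red tip [0.506 0.123 0.024] 0.5 [254. 219.]
bottle_blue tip [ 0.438 -0.233  0.031] 0.45 [363. 237.]
sf [0.493 0.176 0.051] 0.78 [237. 223.]
sf [ 0.252 -0.246  0.052] 0.76 [372. 296.]
sf [0.291 0.388 0.055] 0.68 [170. 289.]
sf [0.374 0.038 0.051] 0.66 [281. 259.]
0.8
```

View pics/scene0.png

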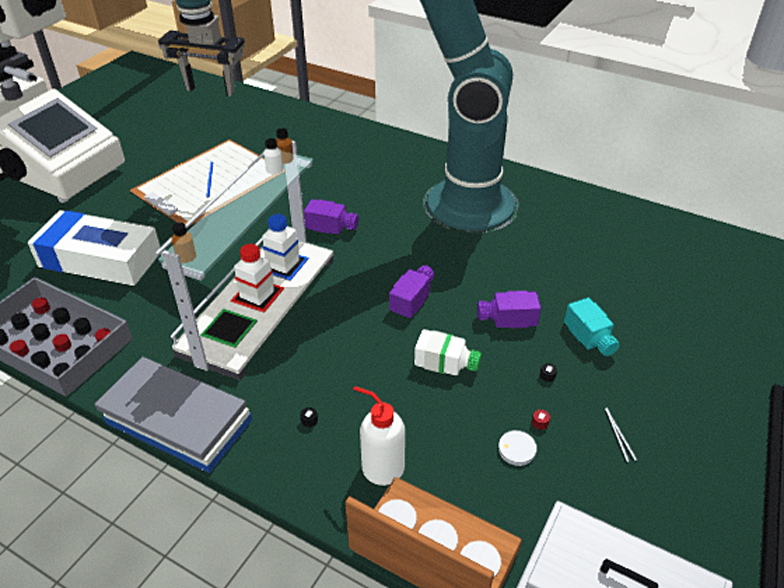

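View pics/top0.png

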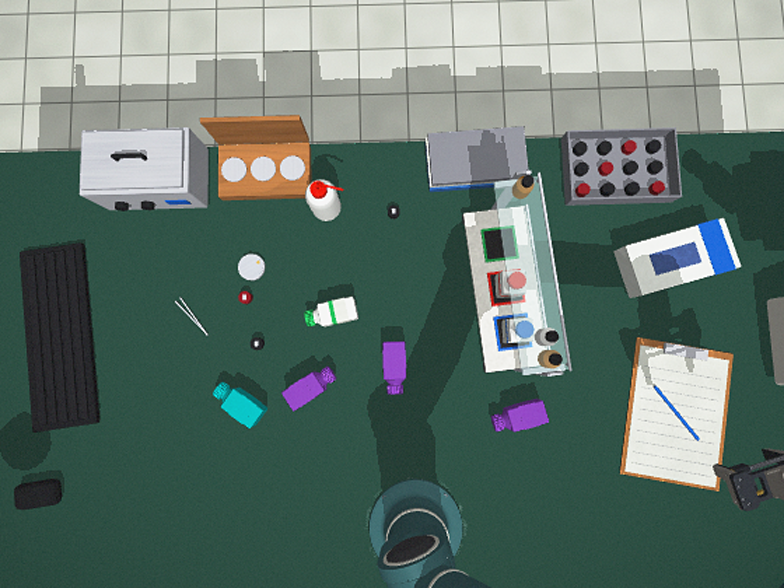

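The white bottle with the green band and cap is at 784-px scene (447,353) and top (330,312), cap to +y. Things it could be taken for, in scene pixels: purple (330,216), purple (410,292), purple (516,310), turquoise (590,325). By the description I choose the white one. The green mat is at the far end of the rack, scene (228,328) and top (499,244).

Run:
```python
from h import *
crops=[]
for c in ("scene","top"):
    z=np.load(f"pics/{c}0.npz"); im,d=z["im"],z["d"]; P=cloud(c,d)
    hsv=cv2.cvtColor(im,cv2.COLOR_RGB2HSV).astype(int)
    ok=d>0
    m=ok&(np.hypot(P[...,0]-.5,P[...,1]-.185)<.1)&(P[...,2]>.012)
    q=P[m]; r=cv2.minAreaRect((q[:,:2]*1000).astype(np.float32)); print(c,"bottle",m.sum(),r,"z",np.percentile(q[:,2],[5,50,95]))
    g=m&(hsv[...,0]>45)&(hsv[...,0]<80)&(hsv[...,1]>120); gp=P[g]; cap=gp[gp[:,1]>.2]
    body=q[q[:,2]>.045]; print(" cap mean",cap.mean(0)," top face rect",cv2.minAreaRect((body[:,:2]*1000).astype(np.float32)))
    g=ok&(np.hypot(P[...,0]-.647,P[...,1]+.218)<.07)&(hsv[...,0]>45)&(hsv[...,0]<80)&(hsv[...,1]>110)&(hsv[...,2]>60)&(P[...,2]>.02)&(P[...,2]<.05)
    gp=P[g]; print(" pad",g.sum(),cv2.minAreaRect((gp[:,:2]*1000).astype(np.float32)),np.median(gp[:,2]))
    # board
    b=ok&(abs(P[...,2]-.03)<.008)&(abs(P[...,0]-.544)<.23)&(abs(P[...,1]+.23)<.13)
    print(" board",b.sum(),cv2.minAreaRect((P[b][:,:2]*1000).astype(np.float32)))
    s=ok&(P[...,2]>.24)&(P[...,2]<.27)&(abs(P[...,0]-.544)<.25)&(abs(P[...,1]+.23)<.13)
    print(" shelf",s.sum(),cv2.minAreaRect((P[s][:,:2]*1000).astype(np.float32)))
    u=ok&(P[...,2]>.06)&(P[...,2]<.2)&(np.hypot(P[...,0]-.736,P[...,1]+.215)<.06)
    print(" upright",u.sum(),np.percentile(P[u],[2,50,98],axis=0).round(3).tolist() if u.any() else None)
    v,uu=np.where(m); k=im[v.min()-15:v.max()+15,uu.min()-20:uu.max()+20]; crops.append(cv2.resize(k,(390,390*k.shape[0]//k.shape[1])))
h=max(k.shape[0] for k in crops); cv2.imwrite("pics/crop.png",np.hstack([cv2.copyMakeBorder(k,0,h-k.shape[0],0,0,0) for k in crops])[:,:,::-1])
```

```text
scene bottle 1002 ((495.2986755371094, 186.26910400390625), (59.884735107421875, 120.6099853515625), 13.109013557434082) z [0.01771193 0.04773815 0.0548011 ]
 cap mean [0.4923095  0.23812866 0.03519707]  top face rect ((495.30804443359375, 185.6055908203125), (59.54477310180664, 119.14974212646484), 12.879942893981934)
 pad 185 ((647.2830200195312, -216.00563049316406), (83.63037109375, 81.71676635742188), 6.238279342651367) 0.033316163029254
 board 3557 ((543.4811401367188, -226.17823791503906), (396.81268310546875, 155.30252075195312), 5.278266429901123)
 shelf 3038 ((545.41943359375, -226.01950073242188), (394.6873779296875, 95.87300109863281), 5.678438186645508)
 upright 418 [[0.733, -0.232, 0.063], [0.739, -0.215, 0.134], [0.743, -0.201, 0.198]]
top bottle 573 ((493.60479736328125, 181.90679931640625), (52.67964172363281, 120.21492004394531), 10.919913291931152) z [0.03229247 0.05142965 0.05676989]
 cap mean [0.48293102 0.23066292 0.03993151]  top face rect ((493.95001220703125, 180.32217407226562), (52.60206604003906, 116.63703918457031), 10.919914245605469)
 pad 86 ((646.552490234375, -202.18438720703125), (79.04056549072266, 43.43434524536133), 4.712841033935547) 0.03381655269729689
 board 2495 ((540.5635986328125, -195.6021270751953), (387.301025390625, 81.50617980957031), 5.648004055023193)
 shelf 4130 ((543.1409912109375, -229.8919219970703), (390.0542297363281, 90.24038696289062), 5.723701477050781)
 upright 3 [[0.731, -0.207, 0.061], [0.734, -0.207, 0.063], [0.737, -0.207, 0.063]]
```

View pics/crop.png

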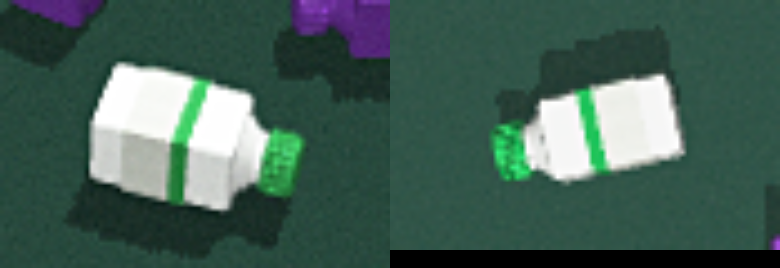

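The crop confirms it: a white square bottle with green band and green cap, cap at the right in the scene crop (283,162) and at the left in the top crop (510,150). Next, plan the path and check IK.

```bash
cat >> h.py <<'E'
t=np.radians(50); S=.060
Z=np.array([0,0,1.])
yb=np.radians(11.5); D=np.array([-np.sin(yb),np.cos(yb),0])
BASE=np.array([.4943,.1835,.026])-.06*D
yr=np.radians(5.6); RX=np.array([np.sin(yr),-np.cos(yr),0]); RY=np.array([np.cos(yr),np.sin(yr),0])
PAD=np.array([.6472,-.217,.033])
def frame(z,y): return np.column_stack([np.cross(y,z),y,z])
def pick_R(f=1): z=-np.cos(t)*D-np.sin(t)*Z; return frame(z,f*np.cross(D,Z))
def place_R(f=1): z=np.sin(t)*RX-np.cos(t)*Z; return frame(z,f*np.cross(Z,RX)*-1)
def tcp(g,R): return g+.019*R[:,2]
E
python3 - <<'E'
from h import *
# consistency: pick a=-Z,zb=D ; place a=RX,zb=Z ; y = zb x (-a)
for f in (1,-1):
    R=pick_R(f); g=BASE+S*D
    Q=place_R(f); h=PAD+S*Z
    for n,p,M in (("pre",tcp(g,R)-.1*R[:,2],R),("pick",tcp(g,R),R),("lift",tcp(g,R)+.2*Z,R),("front",tcp(h,Q)-.2*RX+.12*Z,Q),("fr2",tcp(h,Q)-.2*RX+.03*Z,Q),("in",tcp(h,Q)+.03*Z,Q),("place",tcp(h,Q),Q),("back",tcp(h,Q)-.15*Q[:,2],Q)):
        j=solver.inverse_kinematics(p,M); print(f,n,np.round(p,3),None if j is None else np.round(j,2))
    Rb=frame(-Z,np.cross(D,Z)) # bottle frames check
    B1=np.column_stack([-Z,np.cross(D,-Z),D]); B2=np.column_stack([RX,np.cross(Z,RX),Z]); print(np.abs(B1.T@R-B2.T@Q).max())
E
```

```text
1 pre [0.484 0.235 0.088] [-0.13  1.05 -1.14  1.71  1.17  1.82 -1.42]
1 pick [0.497 0.172 0.011] [-0.11  1.04 -0.95  1.8   1.2   1.61 -1.41]
1 lift [0.497 0.172 0.211] [-0.07  0.7  -1.01  1.74  0.96  1.72 -1.15]
1 front [ 0.629 -0.032  0.201] [ 0.17  0.8  -0.89  1.65  1.24  1.74  2.19]
1 fr2 [ 0.629 -0.032  0.111] [ 0.17  0.95 -0.89  1.68  1.34  1.72  2.06]
1 in [ 0.649 -0.231  0.111] [ 0.5   0.92 -0.89  1.74  1.52  1.57  2.25]
1 place [ 0.649 -0.231  0.081] [ 0.5   0.98 -0.9   1.75  1.57  1.58  2.21]
1 back [ 0.637 -0.117  0.177] [ 0.42  0.94 -1.11  1.7   1.46  1.83  2.2 ]
1.1102230246251565e-16
-1 pre [0.484 0.235 0.088] [-0.14  1.03 -1.11  1.71  1.15  1.8   1.73]
-1 pick [0.497 0.172 0.011] [-0.03  1.16 -1.12  1.8   1.31  1.76  1.69]
-1 lift [0.497 0.172 0.211] [-0.02  0.76 -1.11  1.74  1.01  1.78  1.95]
-1 front [ 0.629 -0.032  0.201] [ 0.09  0.74 -0.75  1.66  1.17  1.66 -0.93]
-1 fr2 [ 0.629 -0.032  0.111] [-0.02  0.81 -0.59  1.69  1.17  1.52 -1.02]
-1 in [ 0.649 -0.231  0.111] [ 0.12  0.72 -0.32  1.77  1.23  1.21 -0.84]
-1 place [ 0.649 -0.231  0.081] [ 0.09  0.76 -0.27  1.78  1.24  1.17 -0.88]
-1 back [ 0.637 -0.117  0.177] [ 0.14  0.7  -0.61  1.72  1.19  1.49 -0.87]
1.1102230246251565e-16
```

```bash
cat >> h.py <<'E'
UP=.003
PR=pick_R(-1); PG=tcp(BASE+S*D+UP*Z,PR)
QR=place_R(-1); QG=tcp(PAD+S*Z-UP*RX,QR)
def st(n): s=env.sense(); print(n,round(s["t"],2),np.round(s["ee_pos"],4),np.round(s["joint_positions"],2),"F",np.round(s["wrist_force"],1),"w",round(s["gripper_width"],4),"g",round(s["grasp_force"],1)); return s
E
python3 - <<'E'
from h import *
env.movel([.2,-.6,.42],rate=.3); st("up")
env.reach(PG-.09*PR[:,2]+.15*Z,PR); st("above")
env.movel(PG-.09*PR[:,2],rate=.25); st("pre")
env.movel(PG,rate=.12); st("at")
effector.grasp(25); st("grip")
env.movel(PG+.04*Z,rate=.08); st("lift")
im,d=viewer.read_camera("scene"); cv2.imwrite("pics/s1.png",im[:,:,::-1])
E
```

```text
up 1.73 [ 0.1995 -0.5995  0.4182] [ 1.21  0.31 -0.01  1.32  0.    1.51 -0.11] F [ 0.8  0.2 -0.2] w 0.0923 g 0.0
above 4.94 [0.4857 0.2274 0.2335] [-0.24  0.66 -0.89  1.65  0.87  1.74  2.01] F [-0.1  1.1  0.6] w 0.0919 g 0.0
pre 5.69 [0.4855 0.2288 0.0843] [-0.29  0.85 -0.81  1.73  0.98  1.57  1.84] F [ 0.3  0.7 -0.5] w 0.092 g 0.0
at 6.59 [0.4968 0.1724 0.0147] [-0.23  0.92 -0.75  1.81  1.08  1.46  1.8 ] F [0.9 0.2 1.1] w 0.0915 g 0.0
grip 7.28 [0.4967 0.1716 0.0145] [-0.23  0.92 -0.75  1.81  1.08  1.46  1.8 ] F [0.1 0.3 0.4] w 0.0518 g 25.0
lift 7.92 [0.4968 0.1714 0.0546] [-0.21  0.85 -0.78  1.81  1.04  1.49  1.84] F [ 0.1  0.3 -2. ] w 0.0519 g 25.0
```

View pics/s1.png

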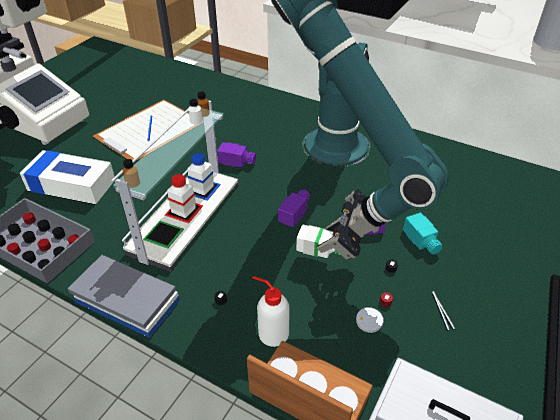

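Bottle is held at (312,240), clear of the bench. Carry it to the front of the rack.

Run:
```python
from h import *
env.movel(PG+.2*Z,rate=.25); st("high")
env.reach(QG-.22*RX+.12*Z,QR); st("front")
env.movel(QG-.16*RX+.03*Z,rate=.2); s=st("fr2")
print(np.round(s["ee_pos"]-(QG-.16*RX+.03*Z),4))
for c in ("scene","top"):
    im,d=viewer.read_camera(c); np.savez(f"pics/{c}2.npz",im=im,d=d); P=cloud(c,d)
    # bottle cap: expected at
    ex=PAD-.16*RX+.03*Z+.12*Z
    hsv=cv2.cvtColor(im,cv2.COLOR_RGB2HSV)
    m=(d>0)&(np.linalg.norm(P-ex,axis=-1)<.09)&(hsv[...,0]>45)&(hsv[...,0]<80)&(hsv[...,1]>110)
    q=P[m]-ex; print(c,m.sum(),"cap/band rel in rack axes", [(np.percentile(q@a,[3,50,97])*1000).round(1) for a in (RX,RY,Z)])
    u,v=map(int,proj(c,ex)); k=im[max(0,v-90):v+90,max(0,u-110):u+110]; cv2.imwrite(f"pics/{c}2.png",cv2.resize(k,None,fx=3,fy=3)[:,:,::-1])
```

```text
high 8.77 [0.4963 0.1708 0.2131] [-0.14  0.63 -0.88  1.74  0.9   1.65  2.04] F [-0.9  0.1 -3.5] w 0.0518 g 25.0
front 10.68 [ 0.6262 -0.0095  0.1996] [-1.17  0.9   1.11  1.73  0.1   1.04 -0.17] F [-0.7 -0.2 -1.7] w 0.0518 g 25.0
fr2 11.37 [ 0.6334 -0.0689  0.1113] [-1.06  1.    1.04  1.79  0.06  0.84 -0.19] F [ 0.6  0.3 -1.7] w 0.0518 g 25.0
[0.0007 0.0003 0.0005]
scene 203 cap/band rel in rack axes [array([-21. ,  -5.3,  16.8]), array([-10.4,   9.4,  29.6]), array([-65.6,  -1. ,   3.9])]
top 125 cap/band rel in rack axes [array([-15.2,   0.6,  17.3]), array([-16.8,  -1.3,  15.1]), array([-10.8,   1.5,   5.4])]
```

View pics/scene2.png

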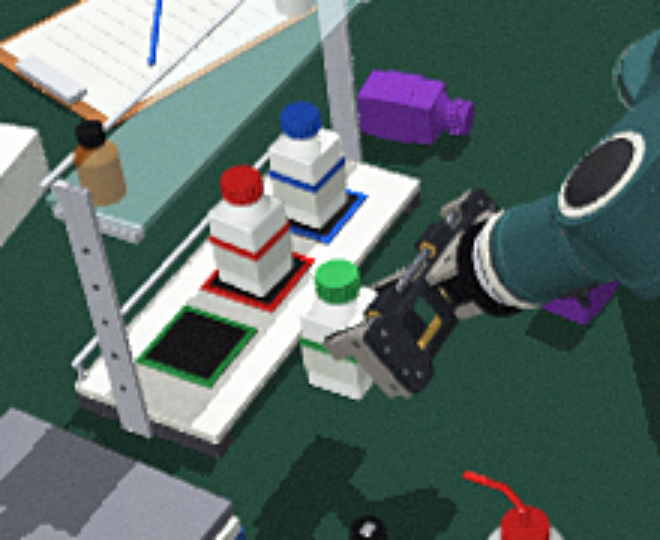

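The bottle is held upright with its cap at crop (337,282), in front of the rack. The elbow changed configuration, so I check the arm's clearance before going in.

Run:
```python
from h import *
for n,p in (("in",QG+.03*Z),("place",QG),("back",QG-.1*QR[:,2])):
    j=solver.inverse_kinematics(p,QR); print(n,None if j is None else np.round(j,2))
a=[np.load(f"pics/{c}2.npz")["im"] for c in ("scene","top")]
cv2.imwrite("pics/both2.png",np.hstack([cv2.resize(k,(400,300)) for k in a])[:,:,::-1])
z=np.load("pics/top2.npz"); P=cloud("top",z["d"])
# arm points: high points not in rack
m=(z["d"]>0)&(P[...,2]>.33)
for x in np.arange(0,.7,.1):
    k=m&(abs(P[...,0]-x)<.05)
    if k.any(): print(round(x,1),"y",np.percentile(P[k][:,1],[2,98]).round(2),"z",np.percentile(P[k][:,2],[2,98]).round(2))
```

```text
in [-0.82  0.99  1.05  1.84  0.11  0.63 -0.06]
place [-0.81  1.03  1.02  1.84  0.09  0.6  -0.08]
back [-0.96  0.94  1.08  1.82  0.11  0.77 -0.1 ]
0.0 y [-0.07  0.09] z [0.33 0.43]
0.1 y [-0.03  0.25] z [0.34 0.54]
0.2 y [0.14 0.42] z [0.46 0.66]
0.3 y [0.28 0.41] z [0.53 0.65]
0.4 y [0.23 0.34] z [0.46 0.56]
0.5 y [0.19 0.29] z [0.39 0.49]
0.6 y [0.14 0.25] z [0.33 0.42]
```

View pics/both2.png

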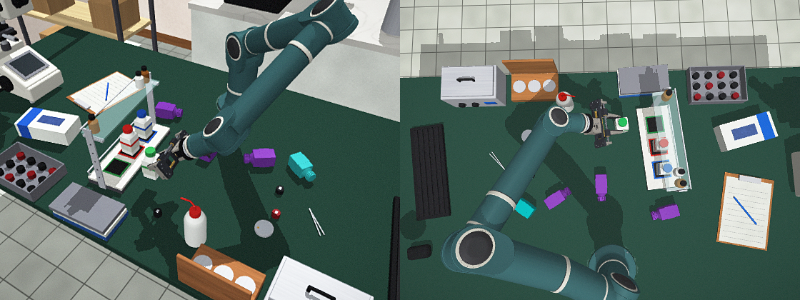

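The elbow is high on the left and the arm is clear of the rack and wash bottle. Go in and lower with contact detection.

Run:
```python
from h import *
env.movel(QG+.03*Z,rate=.1); st("in")
env.movel(QG+.006*Z,rate=.06); env.pause(.2)
f0=np.mean([env.sense()["wrist_force"][2] for _ in range(3)]); st("low")
z=.006
while z>-.006:
    z-=.001; env.movel(QG+z*Z,rate=.02); env.pause(.08)
    f=env.sense()["wrist_force"][2]; print(round(z,4),round(f-f0,2))
    if f-f0>2.5: break
st("down")
for c in ("scene","top"):
    im,d=viewer.read_camera(c); P=cloud(c,d); ex=PAD+.12*Z
    hsv=cv2.cvtColor(im,cv2.COLOR_RGB2HSV)
    m=(d>0)&(np.linalg.norm(P-ex,axis=-1)<.03)&(hsv[...,0]>45)&(hsv[...,0]<80)&(hsv[...,1]>90)
    q=P[m]-ex
    if m.any(): print(c,m.sum(),[(np.percentile(q@a,[3,50,97])*1000).round(1) for a in (RX,RY,Z)])
    if c=="scene":
        u,v=map(int,proj(c,PAD+.06*Z)); cv2.imwrite("pics/s3.png",cv2.resize(im[max(0,v-80):v+70,max(0,u-90):u+100],None,fx=4,fy=4)[:,:,::-1])
```

```text
in 13.22 [ 0.6487 -0.2277  0.1106] [-0.82  0.99  1.05  1.84  0.11  0.63 -0.06] F [-0.6 -0.1 -2.2] w 0.052 g 25.0
low 13.97 [ 0.6485 -0.2286  0.0871] [-0.81  1.02  1.03  1.84  0.1   0.6  -0.08] F [ 0.1  0.2 -1.9] w 0.0519 g 25.0
0.005 -0.21
0.004 0.24
0.003 -0.32
0.002 0.44
0.001 -0.47
0.0 0.58
-0.001 6.54
down 16.3 [ 0.6486 -0.2287  0.0805] [-0.8   1.03  1.02  1.84  0.09  0.6  -0.09] F [-1.   2.7  4.6] w 0.0519 g 25.0
scene 173 [array([-20.6,  -6.4,  13.8]), array([-13.4,   7. ,  19.7]), array([-15.7,  -1.6,   3. ])]
top 1 [array([-15.9, -15.9, -15.9]), array([-0.6, -0.6, -0.6]), array([-15.4, -15.4, -15.4])]
```

View pics/s3.png

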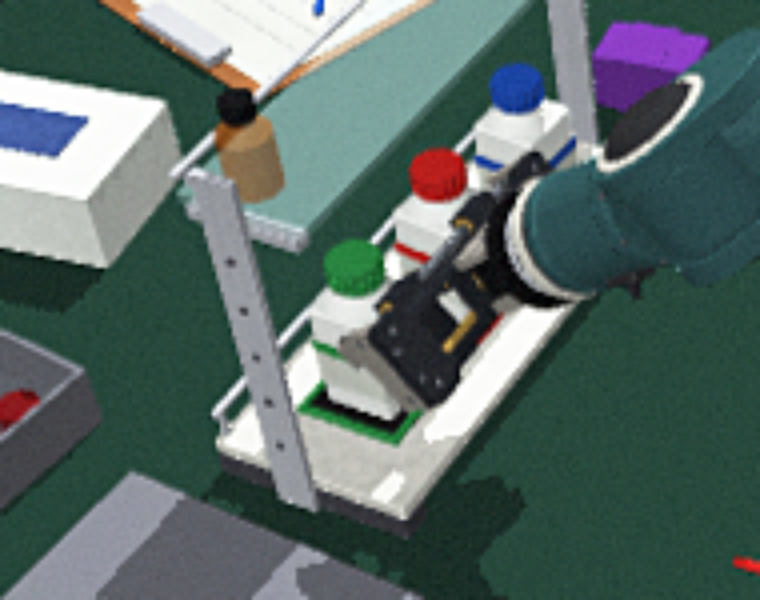

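The bottle stands on the green mat, centred with a margin all round (crop 355,400), and there was contact at the expected height. Release and withdraw.

Run:
```python
from h import *
effector.release(); st("open"); env.pause(.2)
p=env.sense()["ee_pos"]
env.movel(np.array(p)-.13*QR[:,2],rate=.12); st("back")
env.movel(env.sense()["ee_pos"]-.1*RX+.12*Z,rate=.25); st("away"); env.pause(.3)
im,d=viewer.read_camera("scene"); P=cloud("scene",d); ex=PAD+.12*Z
for r in tip_of("scene","bottle_green")[:6]: print(np.round(r["at"],3),round(r["score"],2), [round(float((np.array(r["at"])-PAD)@a)*1000,1) for a in (RX,RY,Z)])
cv2.imwrite("pics/s4.png",cv2.resize(im,(784,588))[:,:,::-1])
```

```text
open 17.13 [ 0.6483 -0.2285  0.0798] [-0.8   1.03  1.02  1.84  0.09  0.6  -0.09] F [ 0.3  0.5 -0.1] w 0.0915 g 0.0
back 18.57 [ 0.6381 -0.1302  0.1631] [-1.    0.92  1.1   1.81  0.12  0.82 -0.1 ] F [ 0.2  0.7 -0.3] w 0.0922 g 0.0
away 19.34 [ 0.6274 -0.0317  0.2821] [-1.18  0.8   1.2   1.69  0.16  1.12 -0.09] F [-0.2 -0.6 -0.8] w 0.092 g 0.0
[ 0.644 -0.215  0.033] 0.97 [-2.1, -2.8, 0.0]
[0.26  0.35  0.026] 0.95 [-602.6, -330.1, -6.7]
[0.417 0.037 0.026] 0.85 [-275.0, -204.0, -7.3]
[ 0.259 -0.301  0.027] 0.67 [45.3, -394.6, -6.3]
[0.292 0.284 0.022] 0.57 [-532.9, -305.2, -10.7]
[0.736 0.028 0.002] 0.44 [-234.9, 112.0, -31.4]
```

View pics/s4.png

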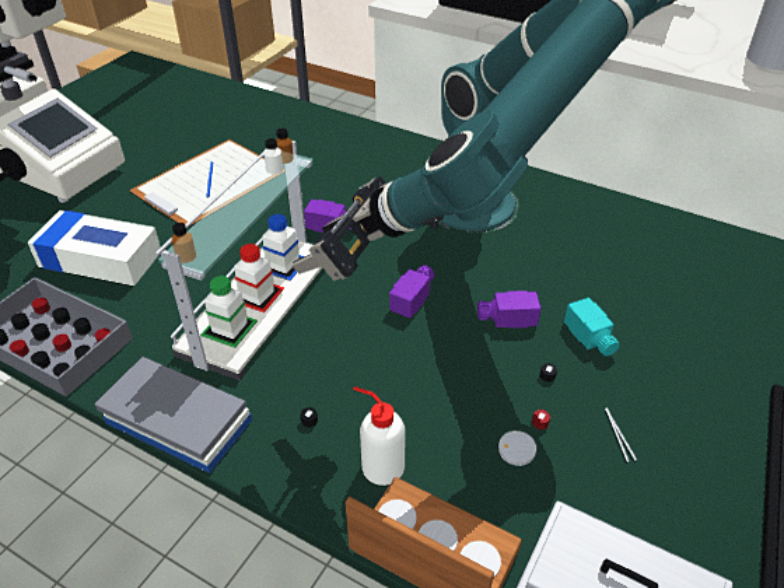

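The green bottle stands upright on its mat at (227,315), about 3 mm off centre by the network's estimate. Everything else is where it was, and the gripper is clear.

```bash
python3 -c "
from h import *
print(workorder.finish_job())"
```

```text
the job is handed in; nothing more can be done
None
```

The green-capped bottle stands upright on its green-edged mat, about 3 mm off centre by the camera estimate; it was lowered to contact before release, nothing else looks moved in the last picture, and the job is handed in at about 20 s on the robot clock.

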